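# Open the tight hazelnut jar in the counter's jar brace

### The arm

A 6-joint arm with a two-finger parallel gripper is mounted at the origin on a cart in front of the work surface, level with it; the furniture and walls round the work are solid. World frame = base frame: x ahead of the robot, y to its left, z up, the work surface at z = 0. Lengths are in m, angles in degrees, forces in N, time in s.
With the tool pointing down it reaches from about 0.275 to 0.775 m from the base axis. Payload 14.6 kg.
Tool frame: the origin (TCP) lies at the very end of the fingers, on their centre line; the grasp point (between the pads) lies grip_point_offset behind it (grip_point_offset is the distance from the TCP to the grasp point, in m); z points along the fingers, x is the direction in which the jaws open and shut, and the axes are right-handed (so a half turn about z gives the same grasp; the last joint's range is limited). The gripper opens to 85 mm and grips with 20 to 120 N. Pads are 22 mm wide; open, the fingers measure 114 mm over their backs; the gripper's body (76 mm by 85 mm) begins 54 mm behind the grasp point. The pads swing forward as they close: fully open they stand 13 mm farther back than shut.
Start: joints at [-78.627, 15.075, -2.767, 72.158, 0, 81.102], TCP at [0.182, -0.492, 0.195] pointing down, gripper open.
Joint ranges: [-151.79, 151.79], [-50.71, 97.33], [-67.44, 78.34], [-121.81, 120.89], [-77.56, 73.72], [-180, 180]. Speed limits (degrees/s): [108.29, 108.29, 147.25, 159.86, 180, 180].

### API

Orientations are given as [roll, pitch, yaw] about the fixed x, y, z axes, in that order (R = Rz(yaw) Ry(pitch) Rx(roll)).
In Python, from plant import * gives the robot as it stands.
- The arm moves only by the tool apply_moves, never from a script. Its arguments are lists of equal length, an entry for each row: "hand": the gripper's target within -1 to 1 (shut at 1, half-way at 0, fully open at -1); "slide": the shift along the tool's x, y, z in units of 50 mm (1.0 is 50 mm), a list of three; "turn": the turn about the tool's z in units of 8 degrees (1.0 is 8 degrees). In form: {"hand": [hand, ...], "slide": [[dx, dy, dz], ...], "turn": [turn, ...]}. A call has 1 to 10 rows; each row shifts and turns the pose as measured when the row begins, along the tool's axes as they then stand; what a row does not reach is not made up. A row lasts 1/8 s, in which the tool goes at most 62.5 mm and 10.7 degrees, less where a joint would pass 70% of its speed; a pose out of reach is approached as far as the arm can. A call is refused whole if a number of a shift passes 1 or a number of a turn 1, either way. A call with a gripper value outside its range is refused whole. The fingers move at their own pace and stop on an object; "grip_force" is the grip in N (left out, the last holds). Time passes only in rows, so rows that do not move let the fingers close. It gives the time, the measured TCP pose, the force and the opening at its end, in the units of the state.
- observe(): the state, without advancing time (a new reading comes with each control period).
- camera(name): name is "scene" or "top" or "wrist"; returns the picture (384x512x3 uint8, red, green, blue); there is no depth.
- camera_params(name): a dict with "intrinsics" (3x3 intrinsics, pixels), "xyz" and "orientation" of the camera in the world; the wrist camera has in their place "mount" (4x4, takes a point from camera to tool coordinates, whose origin is the TCP and whose axes are the tool frame's). Camera axes: x right, y up, looking along -z (the intrinsics and any distortion apply to the point x, -y, -z); pixel columns grow to the right and rows downward; lengths in m; the calibration is good to about 2 mm. A picture is of the moment at which its call begins: read the wrist's pose just before it. camera_params takes no time and is no camera call.
- hand_in(): hands the job in, once; it reports no verdict.
Trained networks look in the newest picture that a camera, given by its name, has taken for a name from the list of things; names that differ only in an ending like _2 or _b are one class to them, and where a whole thing is asked for, a point or a joint stands for the part that bears it (a point fixed in the world has none). Each returns a list of dicts, best first, with "p" (0 to 1); they miss things now and then, are a little off and sometimes report something else, mostly with a low value. They report only what shows in the picture. A call takes as long as a camera call. They do not tell look-alikes from the thing itself.
- find_in(camera, name): "at" ([row, column] in pixels, amid what is visible of it).
- trace(camera, name): "pixels" (384x512 bool, what is visible of it) and "at" ([row, column] in pixels, amid what is visible of it).
- tip_of(camera, name): "at" ([row, column] in pixels: a listed point, or the origin of a listed thing).
The state is a dict: "t": time; "joint_pos": joint angles; "dq": joint speeds; "effort": joint torques, N m; "eef_pos": TCP position; "tcp_rot": TCP orientation; "force": force on the tool from outside, world axes, zero at the start; "wrist_torque": the same for the moment, N m; "opening": finger opening in m.
Only numpy, scipy, OpenCV 4.12 (cv2) and the standard library are available. Lean on these libraries where they do the work, as an engineer would, in place of code of your own. Each camera call takes 0.05 s, during which the arm holds its last target. There are 200 camera calls.

### The job

Open the jar of hazelnuts for the truffle maker: stand the closed jar upright and fully home in the square pocket of the jar brace, so that it cannot turn, then unscrew its tight lid counter-clockwise, stop turning once the threads let go, and only then lift it off. Finish while holding it level just above the open mouth, about a finger's breadth clear, with the jar still home in the brace. Do not tip the jar, and leave the tongs, dipping fork and stamp where they are.

Things in the scene. Friction and masses are not known exactly. Their poses are not given: they have to be found in the camera images.
- jar_center (a point): Loose square clear-glass jar full of brown hazelnuts, upright, about 0.3 kg with its lid. Body 60 x 60 mm with flat vertical sides square to this point's x and y, 64 mm high from underside to flat shoulder; above it a round neck, 47 mm in diameter. This point is on the jar's axis, 43 mm above its underside; z up. It can be lifted and carried by its tight lid.
- jar_mouth (a point): Centre of the jar's round mouth, the neck's upper rim, 86 mm above the jar's underside, hidden under the lid at the start; axes as the jar's. The neck carries three slanted thread ridges, 120 degrees apart.
- lid_center (a point): Round gold metal twist-off lid, a loose part: 60 mm diameter (61 at the rolled lower edge), 20 mm high, about 45 g. This point is its middle, on its axis: top 10 mm above, lower edge 10 mm below. Screwed tight, the point is 79 mm above the jar's underside and the lower edge 5 mm above the shoulder. x and y turn with the lid; screwed tight they lie 0 to 6 degrees counter-clockwise of the jar's.
- lid_edge (a point): Centre of the lid's lower edge. Three lugs inside it sit under the jar's ridges; a springy seal (about 15 N) makes it tight: about 0.5 N m to start, then less. It unscrews counter-clockwise from above and climbs 2 mm. The lugs come free about 60 degrees from the jar's axes; a hard stop is at 104 degrees; between (best 80) the lid lifts straight off. Before that, pulling lifts the jar.
- brace_floor (a point): Jar brace fixed to the counter: a pale wooden block 98 x 98 mm, 40 mm high, on a steel foot plate 98 x 150 mm (long along y). In its top is a square pocket 65 x 65 mm with an 8 mm 45-degree chamfer round its mouth. This point is the centre of the pocket's floor, 8 mm above the counter; x, y square to the pocket, z up. The jar fits any of four ways round.
- tongs: Bystander: steel tongs lying on the counter, 203 x 30 x 15 mm, long along x; origin under the middle.
- dipping_fork: Bystander: dipping fork with wooden grip lying on the counter, 210 x 17 x 16 mm, long along x; origin under the middle.
- stamp: Bystander: small wooden hand stamp standing on its 25 x 34 mm foot, 59 mm high; origin under its middle.
Things that resemble listed ones, but are neither listed nor needed, are in the scene too. There is more than one size of the part that bears brace_floor; the job needs the larger.

How it is judged:
By the outcome, as a careful person would: the job done as asked, in the order asked, and still so for the second after the job is handed in, while the arm keeps its last pose, push and grip.
It also fails if it takes over 48 s, if anything falls off the work surface, if the arm or the gripper's body presses on something with over 40 N, if the wrist force passes 120 N, or if a joint passes its speed limit or range.

## Working session

There is one attempt and no reset: what is moved stays moved. The work goes in short steps, Python scripts to look and compute and a tool call to move; the robot and the scene stay as the last step left them, time stands still between calls to the robot, and variables do not carry over. Pictures are saved under pics/ and viewed, about 8 in all and at most 12, crops included, and the job is handed in when it is done.

Besides the shell and the picture viewer there is one more tool, called after "Emit:" by a JSON object that holds its "method" and its "body", one argument or row to a line. apply_moves: Moves the arm, as the interface text tells. Its arguments: {"type":"object","properties":{"hand":{"type":"array","items":{"type":"number"}},"slide":{"type":"array","items":{"type":"array","items":{"type":"number"}}},"turn":{"type":"array","items":{"type":"number"}},"grip_force":{"type":"number"}},"required":["hand","slide","turn"]}

```bash
ls; mkdir -p pics
cat > h.py <<'E'
from plant import *
import numpy as np, cv2
from scipy.spatial.transform import Rotation as R
def cam(n):
    p=camera_params(n); K=np.array(p["intrinsics"])
    if "mount" in p:
        s=observe(); T=np.eye(4); T[:3,:3]=R.from_euler('xyz',s["tcp_rot"],degrees=True).as_matrix(); T[:3,3]=s["eef_pos"]
        T=T@np.array(p["mount"])
    else:
        T=np.eye(4); T[:3,:3]=R.from_euler('xyz',p["orientation"],degrees=True).as_matrix(); T[:3,3]=p["xyz"]
    return K,T,p
def at_z(n,rc,z,KT=None):
    K,T=(KT or cam(n))[:2]
    d=np.linalg.inv(K)@np.array([rc[1],rc[0],1.]); d=T[:3,:3]@np.array([d[0],-d[1],-d[2]])
    return T[:3,3]+d*(z-T[2,3])/d[2]
def proj(n,P,KT=None):
    K,T=(KT or cam(n))[:2]
    c=(np.array(P)-T[:3,3])@T[:3,:3]; u=K@np.array([c[0],-c[1],-c[2]]); return (u[:2]/u[2])[::-1]
def save(n,f,crop=None,s=1):
    im=camera(n)[:,:,::-1]
    if crop: im=im[crop[0]:crop[1],crop[2]:crop[3]]
    cv2.imwrite(f,cv2.resize(np.ascontiguousarray(im),None,fx=s,fy=s,interpolation=cv2.INTER_CUBIC))
E
python3 - <<'E'
from h import *
print(grip_point_offset if 'grip_point_offset' in globals() else None)
s=observe(); print(s)
for n in("scene","top","wrist"): print(n,camera_params(n))
a=camera("top")[:,:,::-1]; b=camera("scene")[:,:,::-1]
cv2.imwrite("pics/1.png",cv2.resize(a,(800,600)));cv2.imwrite("pics/2.png",cv2.resize(b,(800,600)))
for n in("top","scene"):
  for k in("jar_center","lid_center","brace_floor","tongs","dipping_fork","stamp"):
    for f in (find_in,tip_of):
      print(n,k,f.__name__,[(np.round(d["at"]).tolist(),round(d["p"],2),at_z(n,d["at"],{'jar_center':.043,'lid_center':.079,'brace_floor':.008}.get(k,0)).round(3)[:2].tolist()) for d in f(n,k)[:4]])
E
```

```text
pics
0.0187
{'t': 0.0, 'joint_pos': array([-7.86259083e+01,  1.50994720e+01, -2.80328339e+00,  7.21579036e+01,
       -1.11776142e-03,  8.11025000e+01]), 'dq': array([ 0.09800085, -0.09826129,  0.03641344, -0.05756298,  0.02545671,
       -0.04979914]), 'effort': array([-8.38361721e-04, -6.37618303e+01,  3.84569299e+01,  1.35138561e-02,
       -3.03156112e-04,  8.98151740e-07]), 'eef_pos': array([ 0.18182986, -0.49218135,  0.19442242]), 'tcp_rot': array([-1.79991722e+02,  6.01019640e-02, -6.97284034e+01]), 'force': array([-0.43915942,  0.60082843, -0.08181505]), 'wrist_torque': array([ 0.02072473, -0.01909975,  0.01229961]), 'opening': 0.0853942173327806}
scene {'intrinsics': array([[486.07616807,   0.        , 258.7570731 ],
       [  0.        , 486.07616807, 187.1923016 ],
       [  0.        ,   0.        ,   1.        ]]), 'xyz': array([0.8376403 , 0.5480225 , 0.89701351]), 'orientation': array([ 3.63734103e+01, -1.06084840e-01,  1.46386351e+02])}
top {'intrinsics': array([[489.76878061,   0.        , 261.94363983],
       [  0.        , 489.76878061, 200.19075468],
       [  0.
[... 1770 characters left out ...]
r call [([316.0, 336.0], 0.2, [0.546, 0.354])]
scene brace_floor call [([228.0, 288.0], 0.73, [0.482, 0.129]), ([179.0, 237.0], 0.58, [0.503, -0.043]), ([127.0, 206.0], 0.55, [0.481, -0.225])]
scene brace_floor call [([126.0, 204.0], 0.77, [0.483, -0.231]), ([179.0, 235.0], 0.63, [0.506, -0.047])]
scene tongs call [([287.0, 368.0], 0.86, [0.426, 0.325]), ([249.0, 288.0], 0.29, [0.509, 0.167])]
scene tongs call [([316.0, 334.0], 0.64, [0.519, 0.334])]
scene dipping_fork call [([159.0, 286.0], 0.62, [0.369, -0.035])]
scene dipping_fork call [([175.0, 301.0], 0.85, [0.369, 0.025])]
scene stamp call [([238.0, 204.0], 0.5, [0.643, 0.045])]
scene stamp call [([243.0, 203.0], 0.65, [0.649, 0.056])]
```

View pics/1.png

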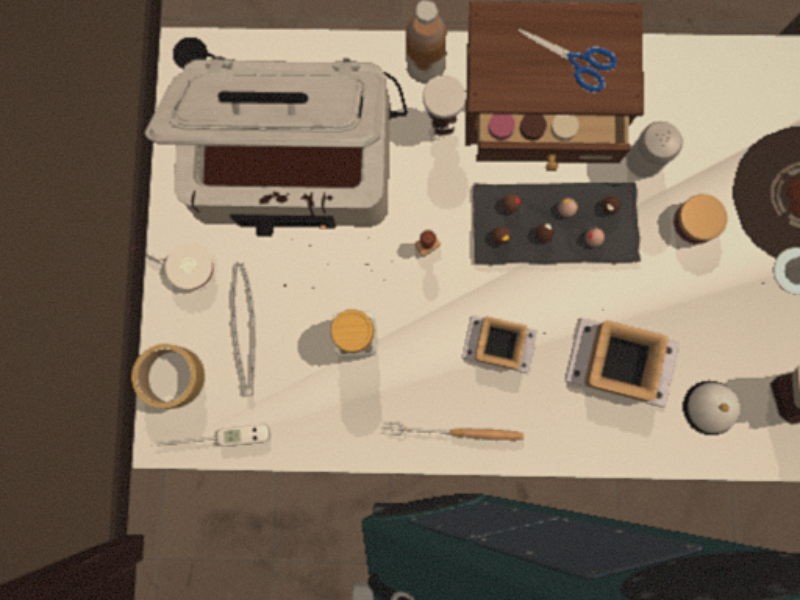

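View pics/2.png

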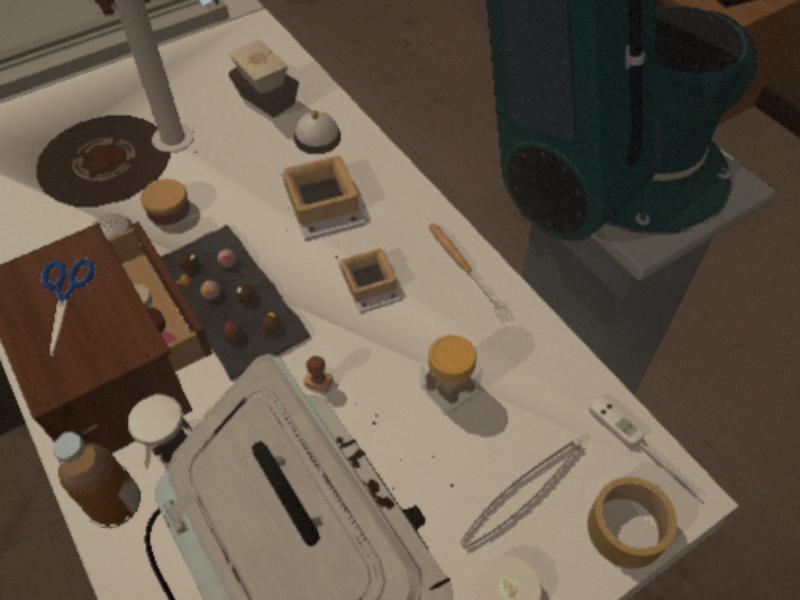

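Jar with gold lid: top (352,331). The lid look-alikes are the round orange-lidded jar (702,218), the cream pot (188,268) and the wooden ring (168,375). There are two braces: the large one at (628,362) is the one needed, and the small one at (500,342) is not. I'll move above the brace first for a close look.

Emit:
{"method": "apply_moves", "body": {
  "hand": [-1,-1,-1,-1,-1,-1,-1,-1],
  "slide": [
    [-0.1,-0.2,-0.8],
    [-0.4,-0.8,-0.2],
    [-0.4,-0.8,0],
    [-0.4,-0.8,0],
    [-0.4,-0.8,0],
    [-0.4,-0.8,0],
    [-0.4,-0.8,0],
    [-0.3,-0.8,0]
  ],
  "turn": [0,0,0,0,0,0,0,0],
  "grip_force": 110
}}

```text
t: 2.3
eef_pos: [0.4106, -0.2558, 0.2467]
tcp_rot: [-179.9, -0.1, -70.0]
force: [-0.5, -1.0, -0.2]
opening: 0.0854
```

Run:
```python
from h import *
s=observe(); print(s['t'],s['eef_pos'],s['tcp_rot'],s['joint_pos'].round(1))
save("wrist","pics/3.png",None,1.5)
for k in("brace_floor",):
  for f in(find_in,tip_of): print([(np.round(d["at"]).tolist(),round(d["p"],2),at_z("wrist",d["at"],.008).round(3)[:2]) for d in f("wrist",k)])
```

```text
2.3 [ 0.4106284  -0.25579841  0.24670397] [-1.79939431e+02 -6.83762675e-02 -7.00346101e+01] [-41.6  10.3  -1.2  78.4   0.  118.4]
[([102.0, 254.0], 0.87, array([ 0.484, -0.231])), ([39.0, 132.0], 0.78, array([ 0.503, -0.055]))]
[([102.0, 253.0], 0.74, array([ 0.483, -0.23 ])), ([37.0, 127.0], 0.66, array([ 0.501, -0.05 ]))]
```

View pics/3.png

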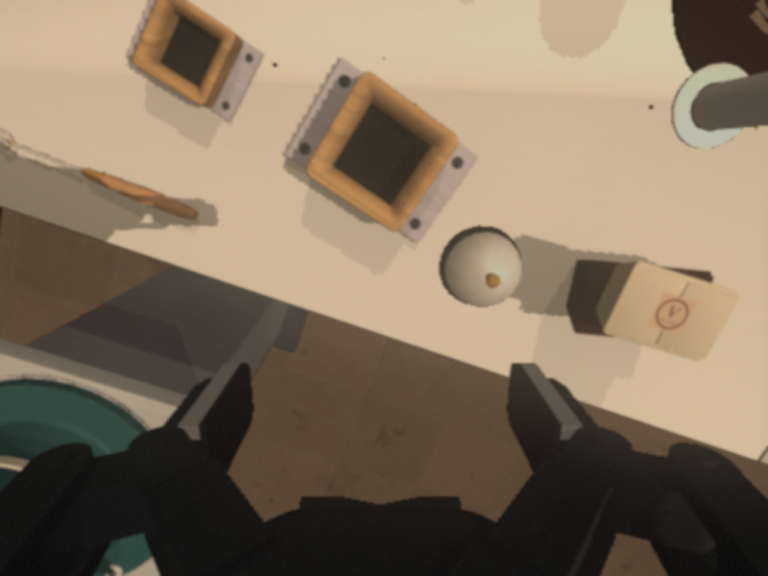

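Pic 3 shows the large brace at (380,150) with its foot-plate holes visible, and the small brace at (190,48). Next I'll go over to the jar.

Emit:
{"method": "apply_moves", "body": {
  "hand": [-1,-1,-1,-1,-1,-1,-1,-1,-1,-1],
  "slide": [
    [-0.8,-0.5,0],
    [-0.8,-0.5,0],
    [-0.8,-0.5,0],
    [-0.8,-0.5,0],
    [-0.8,-0.5,0],
    [-0.8,-0.5,0],
    [-0.8,-0.4,0],
    [-0.8,-0.4,0],
    [-0.8,-0.4,0],
    [0,0,0.5]
  ],
  "turn": [0,0,0,0,0,0,0,0,0,-1]
}}

```text
t: 3.7
eef_pos: [0.4875, 0.1576, 0.2215]
tcp_rot: [-179.8, -0.2, -62.4]
force: [-0.8, -0.1, -0.5]
opening: 0.0853
```

Emit:
{"method": "apply_moves", "body": {
  "hand": [-1,-1,-1,-1,-1],
  "slide": [
    [0,0,0.3],
    [0,0,0.3],
    [0,0,0],
    [0,0,0],
    [0,0,0]
  ],
  "turn": [-1,-1,-1,-1,0]
}}

```text
t: 4.32
eef_pos: [0.4874, 0.153, 0.1887]
tcp_rot: [179.9, -0.2, -29.6]
force: [-0.8, 0.4, 1.0]
opening: 0.0854
```

Run:
```python
from h import *
s=observe(); print(s['t'],s['eef_pos'],s['tcp_rot'],s['joint_pos'].round(1))
save("wrist","pics/4.png",None,1.5)
for k,z in(("jar_center",.043),("lid_center",.079)):
  for f in(find_in,tip_of): print(k,[(np.round(d["at"]).tolist(),round(d["p"],2),at_z("wrist",d["at"],z).round(3)[:2]) for d in f("wrist",k)])
```

```text
4.325 [0.48740936 0.15296971 0.18874467] [ 1.79853824e+02 -1.78520753e-01 -2.95793775e+01] [  8.4  13.8  -5.5  70.6  -0.2 128. ]
jar_center [([126.0, 258.0], 0.56, array([0.518, 0.193]))]
jar_center []
lid_center [([158.0, 268.0], 0.75, array([0.512, 0.164])), ([168.0, 413.0], 0.32, array([0.633, 0.082]))]
lid_center [([156.0, 268.0], 0.84, array([0.512, 0.166]))]
```

View pics/4.png

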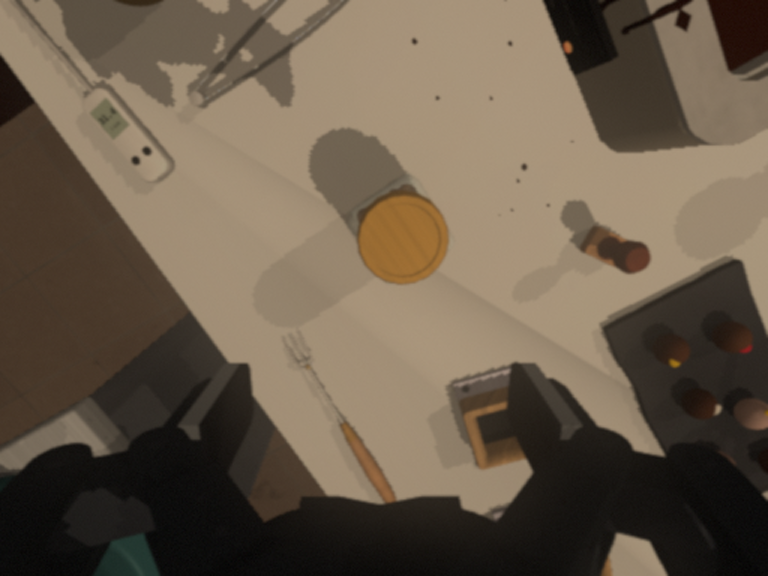

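Run:
```python
from h import *
a=camera("wrist"); b=camera("top"); c=camera("scene")
A=cv2.resize(a[100:200,210:330],(720,600),interpolation=2)
B=cv2.resize(b[185:240,195:260],(390,330),interpolation=2); C=cv2.resize(c[205:265,260:320],(330,330),interpolation=2)
cv2.imwrite("pics/5.png",cv2.convertScaleAbs(A[:,:,::-1],alpha=1.3,beta=10))
cv2.imwrite("pics/6.png",np.hstack([B,C])[:,:,::-1])
```

```text
(no output)
```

View pics/5.png

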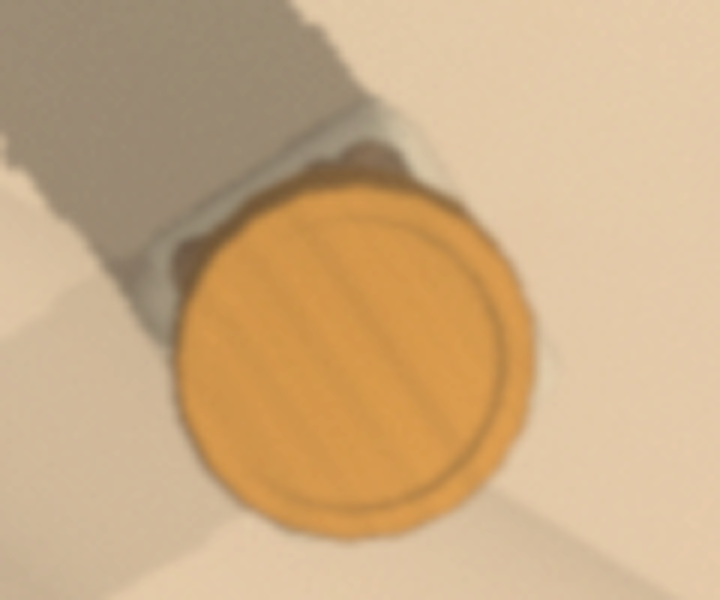

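View pics/6.png

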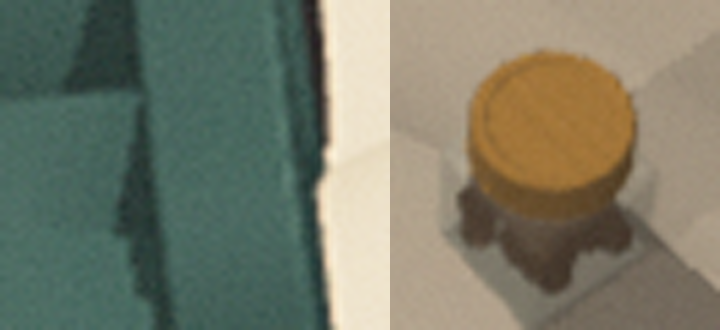

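Run:
```python
from h import *
ang=lambda a,b:np.degrees(np.arctan2(*(b-a)[1::-1]))%90
w=lambda x,y:at_z("wrist",(100+y/6,210+x/6),0.0)
p,q=w(130,262),w(372,103); print("jar base edge",p.round(4),q.round(4),ang(p,q))
l=[at_z("wrist",(100+y/6,210+x/6),.089) for x,y in((310,230),(450,440))]; print("grain",ang(*l))
sc=lambda x,y:at_z("scene",(205+y/5.5,260+(x-390)/5.5),0.0)
print("scene",ang(sc(525,325),sc(650,245)),ang(sc(525,325),sc(445,235)),sc(525,325))
l=at_z("wrist",(158.7,268.7),.089); print("lid via top",at_z("wrist",(100+360/6,210+355/6),.089))
# brace from pic3 pose
K,T,_=cam("wrist"); P=camera_params("wrist"); M=np.eye(4); M[:3,:3]=R.from_euler('xyz',[-179.939,-.068,-70.035],degrees=True).as_matrix(); M[:3,3]=[.41063,-.2558,.2467]
KT=(K,M@np.array(P["mount"]))
f=lambda x,y,z:at_z("wrist",(y/1.5,x/1.5),z,KT)
h=[f(x,y,.006) for x,y in((344,80),(304,148),(457,162),(415,224))]
print("holes mean",np.mean(h,0).round(4)," yaw",ang(h[0],h[1]),ang(h[2],h[3]),ang(h[0],h[2]),ang(h[1],h[3]),np.linalg.norm(h[0]-h[1]),np.linalg.norm(h[0]-h[2]))
c=[f(x,y,.048) for x,y in((372,72),(458,140),(392,230),(310,165))]
print("block mean",np.mean(c,0).round(4),[ang(c[i],c[(i+1)%4]).round(1) for i in range(4)],[np.linalg.norm(c[i]-c[(i+1)%4]).round(3) for i in range(4)])
s=observe(); print(s['eef_pos'])
```

```text
jar base edge [0.477  0.1882 0.    ] [0.5364 0.1916 0.    ] 3.3252308187986883
grain 4.792406764859621
scene 1.270350261297608 3.9210654613089986 [0.53491712 0.19125968 0.        ]
lid via top [0.51185423 0.16409386 0.089     ]
holes mean [ 0.4807 -0.2324  0.006 ]  yaw 76.29622526314162 76.83590373923761 76.04362511092171 76.00668192877467 0.0683221679371274 0.1237810135861518
block mean [ 0.4822 -0.2335  0.048 ] [np.float64(74.2), np.float64(74.2), np.float64(71.6), np.float64(73.6)] [np.float64(0.087), np.float64(0.091), np.float64(0.088), np.float64(0.087)]
[0.48729764 0.15389994 0.18878208]
```

Emit:
{"method": "apply_moves", "body": {
  "hand": [-1,-1,-1,-1,-1,-1,-1],
  "slide": [
    [0,0,0],
    [0,0,0],
    [0,0,0],
    [0,0,0],
    [0.48,-0.2,0.4],
    [0,0,0.4],
    [0,0,0]
  ],
  "turn": [-1,-1,-1,-1,0,0,0]
}}

```text
t: 5.6
eef_pos: [0.5116, 0.1659, 0.1484]
tcp_rot: [179.8, -0.1, 3.4]
force: [-0.4, -0.1, -0.6]
opening: 0.0855
```

Run:
```python
from h import *
s=observe(); print(s['t'],s['eef_pos'],s['tcp_rot'],s['joint_pos'].round(1))
save("wrist","pics/7.png",None,1.5)
for f in(find_in,tip_of): print([(np.round(d["at"]).tolist(),round(d["p"],2),at_z("wrist",d["at"],.079).round(4)[:2]) for d in f("wrist","lid_center")])
```

```text
5.6 [0.51162052 0.16586582 0.14840785] [ 1.79793311e+02 -1.45624388e-01  3.38628993e+00] [ 9.4 17.3 -6.9 65.7 -0.2 96. ]
[([190.0, 253.0], 0.71, array([0.5134, 0.1651]))]
[([194.0, 252.0], 0.84, array([0.5128, 0.1608]))]
```

View pics/7.png

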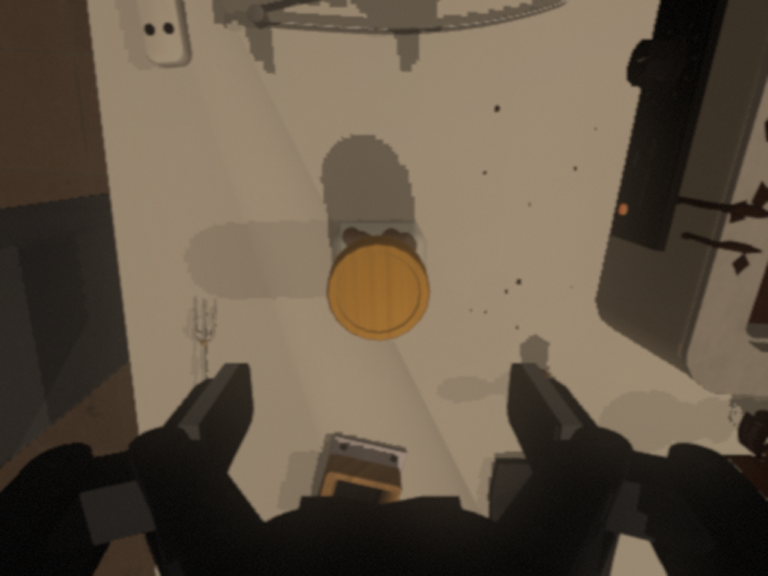

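Emit:
{"method": "apply_moves", "body": {
  "hand": [-1,-1,-1,-1],
  "slide": [
    [0.02,0.05,0.6],
    [0,0,0.6],
    [0,0,0.4],
    [0,0,0]
  ],
  "turn": [0,0,0,0]
}}

```text
t: 6.25
eef_pos: [0.5165, 0.1634, 0.0723]
tcp_rot: [179.9, -0.7, 3.3]
force: [-0.4, 0.1, 1.7]
opening: 0.0853
```

Emit:
{"method": "apply_moves", "body": {
  "hand": [1,1,1,1,1],
  "slide": [
    [0,0,0],
    [0,0,0],
    [0,0,0],
    [0,0,0],
    [0,0,0]
  ],
  "turn": [0,0,0,0,0],
  "grip_force": 100
}}

```text
t: 6.88
eef_pos: [0.5183, 0.1637, 0.0758]
tcp_rot: [179.9, -1.0, 3.3]
force: [0.2, -0.2, 0.6]
opening: -0.0001
```

The jaws closed on nothing, so I need to look.

Run:
```python
from h import *
s=observe(); print(s)
a=camera("wrist"); c=camera("scene")
C=cv2.resize(c[140:300,200:360],(512,512),interpolation=2)
cv2.imwrite("pics/8.png",cv2.resize(np.hstack([cv2.resize(a,(683,512)),C])[:,:,::-1],(800,343)))
```

```text
{'t': 6.875, 'joint_pos': array([  9.07032468,  19.85874912, -14.97287304,  54.21432608,
        -0.21862079,  95.72980894]), 'dq': array([ 0.03136883, -0.04224023,  0.07711961,  0.05638861, -0.03355597,
       -0.07382012]), 'effort': array([-6.84129955e-04, -6.81366420e+01,  3.50806904e+01, -1.94648425e-01,
       -1.38652010e-02,  1.21904959e-04]), 'eef_pos': array([0.51830168, 0.16372758, 0.07584211]), 'tcp_rot': array([179.87773019,  -0.97111118,   3.33973173]), 'force': array([ 0.16016568, -0.15039198,  0.64683949]), 'wrist_torque': array([ 0.02409538,  0.0383022 , -0.0229966 ]), 'opening': -8.062425402477302e-05}
```

View pics/8.png

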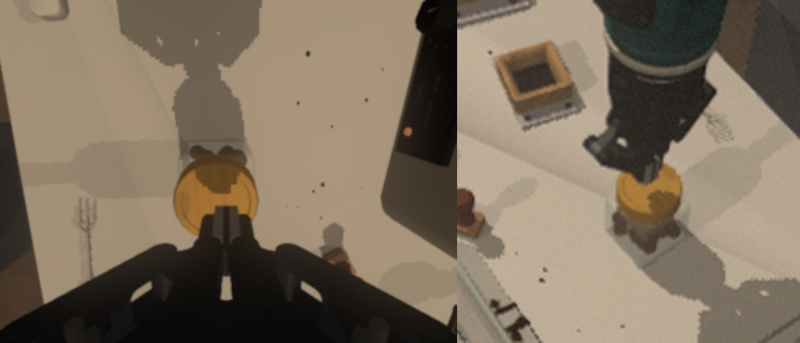

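Run:
```python
from h import *
s=observe(); p=s['eef_pos']
print("tcp px",proj("wrist",p)); print("tcp px scene",proj("scene",p),proj("top",p))
a=camera("wrist");c=camera("scene");
for n in("wrist","scene"):
  for f in(find_in,tip_of): print(n,[(np.round(d["at"]).tolist(),round(d["p"],2),at_z(n,d["at"],.079).round(4)[:2]) for d in f(n,"lid_center")])
for z in(.069,.079,.089): print("lid px if at .512,.164",z,proj("wrist",[.512,.164,z]),proj("scene",[.512,.164,z]))
A=cv2.resize(a[170:290,190:320],(650,600),interpolation=2)[:,:,::-1]
cv2.imwrite("pics/9.png",A)
```

```text
tcp px [219.6771816  252.67032287]
tcp px scene [231.45228154 285.06110675] [208.5817279  225.71657521]
wrist [([213.0, 236.0], 0.59, array([0.5073, 0.1691]))]
wrist [([221.0, 242.0], 0.69, array([0.5111, 0.1641]))]
scene [([232.0, 292.0], 0.6, array([0.5088, 0.1744]))]
scene [([232.0, 289.0], 0.7, array([0.5139, 0.1696]))]
lid px if at .512,.164 0.069 [215.06108185 243.43462172] [231.82815474 287.55064826]
lid px if at .512,.164 0.079 [220.76775154 243.20419748] [229.18682367 287.8027548 ]
lid px if at .512,.164 0.089 [227.08628609 242.94906732] [226.50058943 288.05914721]
```

View pics/9.png

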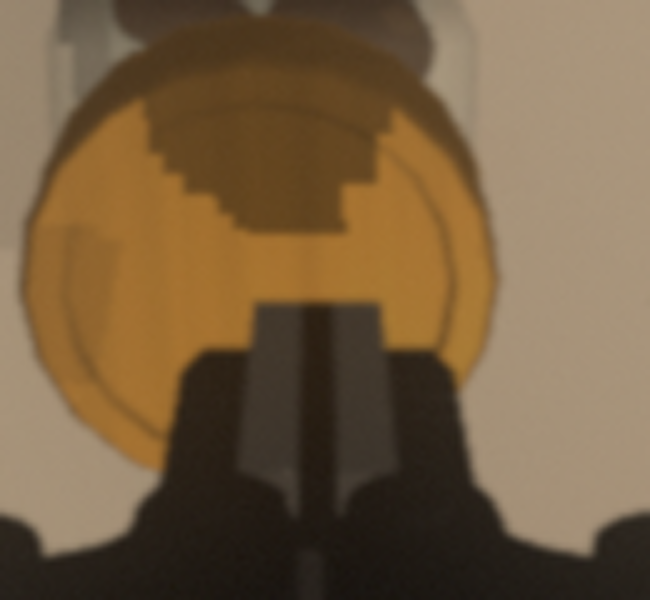

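Run:
```python
from h import *
s=observe()
Rm=R.from_euler('xyz',s['tcp_rot'],degrees=True).as_matrix(); p=s['eef_pos']
for y in(-.011,0,.011):
  print(y,[(d,*proj("wrist",p+Rm@np.array([0,y,-d])).round(0)) for d in(0,.006,.0125,.0187,.025,.032)])
for x in(.0425,):
  print("open",[(d,*proj("wrist",p+Rm@np.array([x,-.011,-d])).round(0)) for d in(0,.006,.0125,.0187,.025,.032)])
```

```text
-0.011 [(0, np.float64(204.0), np.float64(253.0)), (0.006, np.float64(207.0), np.float64(253.0)), (0.0125, np.float64(211.0), np.float64(253.0)), (0.0187, np.float64(214.0), np.float64(253.0)), (0.025, np.float64(218.0), np.float64(253.0)), (0.032, np.float64(223.0), np.float64(253.0))]
0 [(0, np.float64(220.0), np.float64(253.0)), (0.006, np.float64(223.0), np.float64(253.0)), (0.0125, np.float64(227.0), np.float64(253.0)), (0.0187, np.float64(232.0), np.float64(253.0)), (0.025, np.float64(236.0), np.float64(253.0)), (0.032, np.float64(242.0), np.float64(253.0))]
0.011 [(0, np.float64(235.0), np.float64(253.0)), (0.006, np.float64(239.0), np.float64(253.0)), (0.0125, np.float64(244.0), np.float64(253.0)), (0.0187, np.float64(248.0), np.float64(253.0)), (0.025, np.float64(253.0), np.float64(253.0)), (0.032, np.float64(259.0), np.float64(253.0))]
open [(0, np.float64(204.0), np.float64(318.0)), (0.006, np.float64(207.0), np.float64(320.0)), (0.0125, np.float64(211.0), np.float64(323.0)), (0.0187, np.float64(214.0), np.float64(325.0)), (0.025, np.float64(219.0), np.float64(328.0)), (0.032, np.float64(223.0), np.float64(331.0))]
```

Pic 9 shows the closed fingertips still hovering over the lid. By both the wrist and scene cameras the real tips sit about 33 mm behind the reported TCP. I'll open, re-centre by 6 mm and go lower.

Emit:
{"method": "apply_moves", "body": {
  "hand": [-1,-1,-1,-1,-1,-1],
  "slide": [
    [0,0,-0.2],
    [0,0,0],
    [0,0,0],
    [-0.12,0,0],
    [0,0,0],
    [0,0,0]
  ],
  "turn": [0,0,0,0,0,0]
}}

```text
t: 8.02
eef_pos: [0.5114, 0.1634, 0.0863]
tcp_rot: [179.9, -1.0, 3.3]
force: [0.4, -0.4, -0.2]
opening: 0.0852
```

Run:
```python
from h import *
s=observe(); print(s['t'],s['eef_pos'],s['tcp_rot'],s['joint_pos'],s['force'],s['opening'])
a=camera("wrist")
for f in(find_in,tip_of): print([(np.round(d["at"]).tolist(),round(d["p"],2),at_z("wrist",d["at"],.079).round(4)[:2]) for d in f("wrist","lid_center")])
g=cv2.cvtColor(a,cv2.COLOR_RGB2GRAY); 
for r in range(220,300,8): # inner edges of dark fingers
  d=np.where(g[r]<60)[0]; L=d[d<253]; Q=d[d>253]; print(r,L.max() if len(L) else None,Q.min() if len(Q) else None)
```

```text
8.025 [0.51144373 0.16335347 0.08632158] [179.87509422  -0.95511984   3.341717  ] [  9.14851822  18.80968718 -14.82913648  55.42359221  -0.22089427
  95.80603494] [ 0.38201585 -0.37194765 -0.20133092] 0.0852367193782319
[([215.0, 252.0], 0.83, array([0.511 , 0.1634]))]
[([216.0, 252.0], 0.73, array([0.5114, 0.163 ]))]
220 41 431
228 43 441
236 44 448
244 165 342
252 166 341
260 166 340
268 167 339
276 167 339
284 165 341
292 161 345
```

Emit:
{"method": "apply_moves", "body": {
  "hand": [-1,-1,-1],
  "slide": [
    [0,0,0.3],
    [0,0,0.3],
    [0,0,0]
  ],
  "turn": [0,0,0]
}}

```text
t: 8.55
eef_pos: [0.5125, 0.1633, 0.0558]
tcp_rot: [179.9, -1.0, 3.3]
force: [0.7, 0.8, 0.1]
opening: 0.0855
```

Emit:
{"method": "apply_moves", "body": {
  "hand": [-1,-1,-1],
  "slide": [
    [-0.02,0,0.22],
    [0,0,0.22],
    [0,0,0]
  ],
  "turn": [0,0,0]
}}

```text
t: 8.93
eef_pos: [0.5123, 0.1634, 0.0331]
tcp_rot: [179.9, -1.0, 3.3]
force: [-0.4, -0.2, 1.7]
opening: 0.085
```

Run:
```python
from h import *
s=observe(); print(s['t'],s['eef_pos'],s['tcp_rot'],s['force'],s['opening'])
a=camera("wrist"); c=camera("scene")
C=cv2.resize(c[190:270,240:340],(640,512),interpolation=2)
cv2.imwrite("pics/10.png",cv2.resize(np.hstack([cv2.resize(a[150:342,100:404],(811,512)),C])[:,:,::-1],(800,282)))
```

```text
8.925 [0.5122717  0.16335181 0.03309317] [179.88463495  -1.04001422   3.33688353] [-0.40054438 -0.1858889   1.69116239] 0.08501162701749744
```

View pics/10.png

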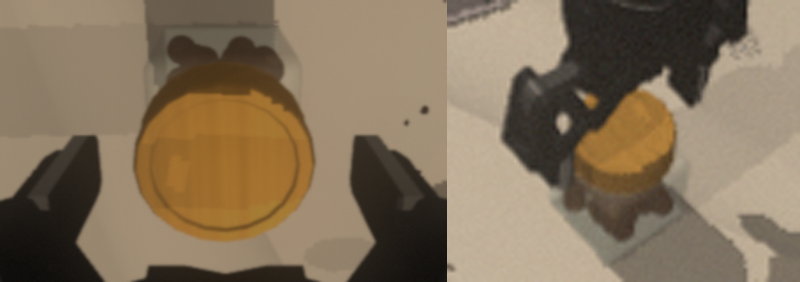

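Run:
```python
from h import *
for x in(.555,.565):
  for y in(.152,.174):print(x,y,[(z,*proj("scene",[x,y,z]).round(0)) for z in(.05,.07,.08,.09)])
```

```text
0.555 0.152 [(0.05, np.float64(243.0), np.float64(266.0)), (0.07, np.float64(238.0), np.float64(266.0)), (0.08, np.float64(235.0), np.float64(266.0)), (0.09, np.float64(232.0), np.float64(266.0))]
0.555 0.174 [(0.05, np.float64(251.0), np.float64(272.0)), (0.07, np.float64(246.0), np.float64(273.0)), (0.08, np.float64(243.0), np.float64(273.0)), (0.09, np.float64(241.0), np.float64(273.0))]
0.565 0.152 [(0.05, np.float64(245.0), np.float64(262.0)), (0.07, np.float64(240.0), np.float64(262.0)), (0.08, np.float64(237.0), np.float64(262.0)), (0.09, np.float64(235.0), np.float64(262.0))]
0.565 0.174 [(0.05, np.float64(253.0), np.float64(268.0)), (0.07, np.float64(248.0), np.float64(268.0)), (0.08, np.float64(246.0), np.float64(268.0)), (0.09, np.float64(243.0), np.float64(268.0))]
```

Emit:
{"method": "apply_moves", "body": {
  "hand": [-1,1,1,1,1,1],
  "slide": [
    [0,0,0.08],
    [0,0,0],
    [0,0,0],
    [0,0,0],
    [0,0,0],
    [0,0,0]
  ],
  "turn": [0,0,0,0,0,0],
  "grip_force": 100
}}

```text
t: 9.78
eef_pos: [0.513, 0.1635, 0.0311]
tcp_rot: [179.9, -1.2, 3.3]
force: [-0.5, 0.1, -1.4]
opening: 0.0575
```

Emit:
{"method": "apply_moves", "body": {
  "hand": [1,1,1,1,1],
  "slide": [
    [0,0,-0.2],
    [0,0,-0.5],
    [0,0,-0.6],
    [0,0,-0.5],
    [0,0,0]
  ],
  "turn": [0,0,0,0,0]
}}

```text
t: 10.4
eef_pos: [0.5107, 0.1635, 0.1249]
tcp_rot: [179.9, -1.1, 3.3]
force: [-0.3, 0.6, -2.7]
opening: 0.0575
```

Run:
```python
from h import *
s=observe(); print(s['t'],s['eef_pos'],s['tcp_rot'],s['force'],s['wrist_torque'],s['opening'],s['joint_pos'].round(1))
a=camera("wrist"); c=camera("scene")
C=cv2.resize(c[150:270,220:340],(512,512),interpolation=2)
cv2.imwrite("pics/11.png",cv2.resize(np.hstack([cv2.resize(a,(683,512)),C])[:,:,::-1],(800,343)))
for z in(.075,.085,.095,.105,.115):print(z,[proj("scene",s['eef_pos']*[1,1,0]+[0,0,z+dz]).round(0) for dz in (0,.02)])
```

```text
10.4 [0.51066376 0.16351012 0.12493295] [179.89880547  -1.11833572   3.34011103] [-0.30053781  0.59472933 -2.71969187] [ 0.02497138  0.05792438 -0.04671676] 0.05748443708572692 [  9.2  17.1 -10.9  60.8  -0.2  95.8]
0.075 [array([230., 288.]), array([224., 289.])]
0.085 [array([227., 288.]), array([222., 289.])]
0.095 [array([224., 289.]), array([219., 289.])]
0.105 [array([222., 289.]), array([216., 289.])]
0.115 [array([219., 289.]), array([213., 290.])]
```

View pics/11.png

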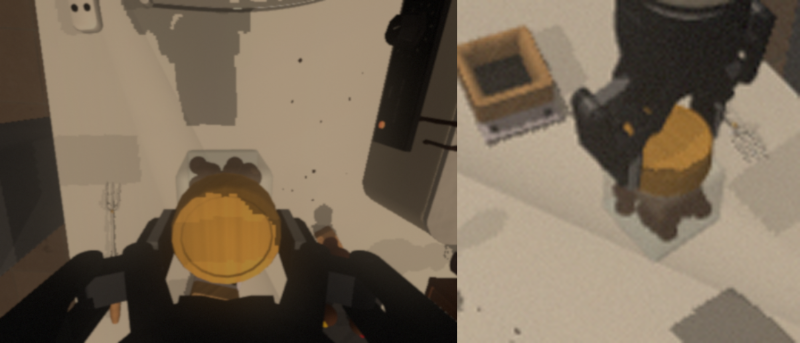

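Run:
```python
from h import *
s=observe()
for z in(.173,):print([at_z("wrist",d["at"],z).round(4) for f in(find_in,tip_of) for d in f("wrist","lid_center")[:1]],s['eef_pos'])
a=cv2.imread("pics/11.png")
c=camera_params("wrist")
print("rows for lid top at y:",[(y,proj("wrist",[.5107,y,.183]).round(0)) for y in(.153,.158,.1635,.169,.175)])
a=camera("wrist"); hsv=cv2.cvtColor(a,cv2.COLOR_RGB2HSV); m=((hsv[...,0]>8)&(hsv[...,0]<25)&(hsv[...,1]>150)&(hsv[...,2]>80)); m[:150]=0; m[330:]=0;m[:,:180]=0;m[:,330:]=0
r,cc=np.where(m); print(r.min(),r.max(),cc.min(),cc.max())
for q in range(r.min(),r.max()+1,6): x=np.where(m[q])[0]; print(q,x.min() if len(x) else 0,x.max() if len(x) else 0,end='; ')
```

```text
[array([0.5094, 0.1639, 0.173 ]), array([0.5093, 0.1648, 0.173 ])] [0.5095299  0.16327153 0.12287634]
rows for lid top at y: [(0.153, array([290., 257.])), (0.158, array([281., 257.])), (0.1635, array([270., 258.])), (0.169, array([260., 259.])), (0.175, array([248., 260.]))]
195 329 192 313
195 255 262; 201 264 279; 207 249 288; 213 227 294; 219 213 300; 225 208 303; 231 201 306; 237 198 309; 243 196 312; 249 193 312; 255 193 313; 261 192 313; 267 192 313; 273 193 312; 279 194 311; 285 197 308; 291 201 304; 297 205 299; 303 213 292; 309 220 282; 315 235 266; 321 0 0; 327 0 0;
```

Run:
```python
from h import *
s=observe(); print(s['t'],s['eef_pos'],s['opening'],s['force'],s['tcp_rot'])
print([(z,proj("scene",[.533,.191,z]).round(1)) for z in(0,.06,.07,.08,.09,.1)])
a=camera("wrist"); camera("scene")
for n in("wrist","scene"):
  for k in("jar_center","lid_center"): print(n,k,[(np.round(d["at"],1).tolist(),round(d["p"],2)) for d in tip_of(n,k)])
print([(z,proj("scene",[.5105,.164,z]).round(1),proj("wrist",[.5105,.164,z]).round(1)) for z in(.1,.12,.15,.16,.17,.18)])
b=cv2.imread("pics/4.png"); 
hsv=cv2.cvtColor(b,cv2.COLOR_BGR2HSV); m=((hsv[...,0]>8)&(hsv[...,0]<25)&(hsv[...,1]>150)&(hsv[...,2]>80)); m=m[180:290,340:460]
r,c=np.where(m); print("lid width pic4 px", (c.max()-c.min()+1)/1.5,(r.max()-r.min()+1)/1.5)
```

```text
10.65 [0.50905212 0.16319871 0.12222283] 0.05731254730761424 [ 0.29349498  0.19536876 -2.44510059] [179.86838955  -0.84508971   3.33458797]
[(0, array([263.5, 285.2])), (0.06, array([249.2, 286.6])), (0.07, array([246.7, 286.9])), (0.08, array([244.1, 287.1])), (0.09, array([241.5, 287.4])), (0.1, array([238.8, 287.7]))]
wrist jar_center []
wrist lid_center [([255.7, 253.3], 0.78)]
scene jar_center [([213.5, 290.8], 0.58)]
scene lid_center [([199.8, 292.8], 0.91)]
[(0.1, array([223.1, 289. ]), array([206.8, 253.6])), (0.12, array([217.5, 289.5]), array([217. , 254.1])), (0.15, array([208.7, 290.4]), array([236.8, 255.1])), (0.16, array([205.7, 290.7]), array([245. , 255.6])), (0.17, array([202.6, 291. ]), array([254.3, 256.1])), (0.18, array([199.4, 291.3]), array([264.9, 256.6]))]
lid width pic4 px 58.666666666666664 60.0
```

Pic 11 shows the jar gripped by its lid and lifted clear, with about 2.7 N of load. Scene-camera heights show no slip. Next I carry it to the brace.

Emit:
{"method": "apply_moves", "body": {
  "hand": [1,1,1,1,1,1,1,1,1,1],
  "slide": [
    [-0.1,0.4,0],
    [-0.1,0.8,0],
    [-0.1,0.9,0],
    [-0.1,0.9,0],
    [-0.1,0.9,0],
    [-0.1,0.9,0],
    [-0.1,0.9,0],
    [-0.1,0.8,0],
    [-0.1,0.7,0],
    [-0.1,0.5,0]
  ],
  "turn": [0,0,0,0,0,0,0,0,0,0]
}}

```text
t: 12.2
eef_pos: [0.4822, -0.235, 0.1226]
tcp_rot: [179.9, -1.0, 3.5]
force: [-0.2, -0.2, -3.2]
opening: 0.0574
```

Emit:
{"method": "apply_moves", "body": {
  "hand": [1,1,1,1],
  "slide": [
    [0,0,0],
    [0,0,0],
    [0,0,0],
    [0,0,0]
  ],
  "turn": [0.7,0.7,0.7,0]
}}

```text
t: 12.7
eef_pos: [0.4816, -0.2375, 0.1221]
tcp_rot: [-179.8, -1.0, -13.9]
force: [-0.4, -0.5, -2.3]
opening: 0.0573
```

```bash
cat > chk.py <<'E'
from h import *
a=camera("wrist");camera("top");camera("scene");b=camera("wrist")
s=observe(); print(s['t'],s['eef_pos'].round(4),s['tcp_rot'].round(2),s['force'].round(1),s['wrist_torque'].round(2),s['opening'].round(4),s['joint_pos'].round(1))
for n,z in(("top",.079),("scene",.079)):
  for k in("brace_floor","jar_center","lid_center"): print(n,k,[(np.round(d["at"]).tolist(),round(d["p"],2)) for d in tip_of(n,k)])
E
python3 - <<'E'
from chk import *
p=s['eef_pos']
for dz in(.012,.048,.058):print(dz,proj("scene",p+[0,0,dz]).round(1),proj("top",p+[0,0,dz]).round(1))
print(proj("scene",[.482,-.2325,.008]),proj("top",[.482,-.2325,.008]))
E
```

```text
Traceback (most recent call last):
  File "chk.py", line 3, in <module>
    s=observe(); print(s['t'],s['eef_pos'].round(4),s['tcp_rot'].round(2),s['force'].round(1),s['wrist_torque'].round(2),s['opening'].round(4),s['joint_pos'].round(1))
                                                                                                                         ^^^^^^^^^^^^^^^^^^
AttributeError: 'float' object has no attribute 'round'
```

```bash
sed -i "s/s\['opening'\].round(4)/round(s['opening'],4)/" chk.py
python3 - <<'E'
from chk import *
p=s['eef_pos']
for dz in(.012,.048,.058):print(dz,proj("scene",p+[0,0,dz]).round(1),proj("top",p+[0,0,dz]).round(1))
print(proj("scene",[.482,-.2325,.008]),proj("top",[.482,-.2325,.008]))
hsv=cv2.cvtColor(b,cv2.COLOR_RGB2HSV)
cv2.imwrite("pics/12.png",np.vstack([cv2.resize(b[60:330,110:410],(660,594),interpolation=2)])[:,:,::-1])
E
```

```text
13.1 [ 0.4816 -0.2374  0.1221] [-179.85   -1.    -13.9 ] [-0.   0.2 -2.4] [0.03 0.07 0.03] 0.0577 [-35.2  17.4 -11.   60.7   0.5  68.7]
top brace_floor [([220.0, 319.0], 0.87), ([232.0, 401.0], 0.67)]
top jar_center [([226.0, 425.0], 0.35), ([224.0, 425.0], 0.32)]
top lid_center [([227.0, 425.0], 0.84)]
scene brace_floor [([175.0, 234.0], 0.71), ([123.0, 206.0], 0.61)]
scene jar_center [([87.0, 201.0], 0.62), ([70.0, 198.0], 0.39)]
scene lid_center [([71.0, 198.0], 0.86)]
0.012 [ 85.9 198.1] [226.6 417.8]
0.048 [ 73.7 196.5] [225.1 423.3]
0.058 [ 70.2 196. ] [224.7 424.9]
[125.40161888 203.85237607] [230.59505639 398.88074394]
```

View pics/12.png

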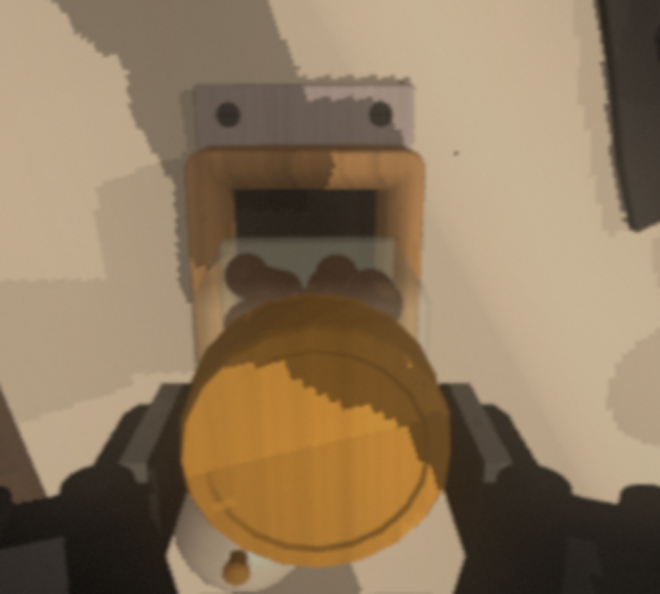

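Pic 12 shows the jar base edge (222–395, 238) parallel to and centred on the pocket (235–378, 190) and the block edge (187–425, 150). So yaw is good. Next I compute the y offset.

Run:
```python
from h import *
s=observe(); Rm=R.from_euler('xyz',s['tcp_rot'],degrees=True).as_matrix(); p=s['eef_pos']
def t(x,y,z): return (Rm.T@(at_z("wrist",(60+y/2.2,110+x/2.2),z)-p)*1000).round(1)
print("jar base edge",t(222,238,.091),t(395,238,.091)," -> centre y +30")
print("floor edge",t(235,190,.008),t(378,190,.008)," -> +32.5")
print("block top edge",t(190,150,.048),t(425,150,.048),"-> +49"); print("block bottom near plate",t(195,148,.008))
print("brace (.482,-.2325) in tool",Rm.T@(np.array([.482,-.2325,.008])-p)*1000)
```

```text
jar base edge [-30.5 -28.   30.7] [ 27.2 -27.8  31.7]  -> centre y +30
floor edge [-35.9 -32.3 113.6] [ 29.3 -32.2 114.8]  -> +32.5
block top edge [-47.7 -53.3  73.5] [ 43.1 -53.2  75.1] -> +49
block bottom near plate [-53.1 -51.  113.4]
brace (.482,-.2325) in tool [ -2.86109408  -4.54041926 114.13987669]
```

Emit:
{"method": "apply_moves", "body": {
  "hand": [1,1,1,1,1],
  "slide": [
    [-0.03,-0.07,0],
    [0,0,0.25],
    [0,0,0.25],
    [0,0,0.25],
    [0,0,0]
  ],
  "turn": [0,0,0,0,0]
}}

```text
t: 14.02
eef_pos: [0.4811, -0.233, 0.0811]
tcp_rot: [-179.8, -0.9, -13.9]
force: [0.3, -0.5, -2.5]
opening: 0.0577
```

```bash
python3 -c "
from h import *
for i in range(3): camera('wrist')
s=observe(); print(s['t'],s['eef_pos'].round(4),s['tcp_rot'].round(2),s['force'].round(1))"
```

```text
14.175 [ 0.4819 -0.2336  0.0825] [-179.86   -1.04  -13.91] [ 0.4 -0.1 -3.2]
```

Emit:
{"method": "apply_moves", "body": {
  "hand": [1,1,1,1,1],
  "slide": [
    [-0.03,0,0.15],
    [0,0,0.15],
    [0,0,0.15],
    [0,0,0.15],
    [0,0,0]
  ],
  "turn": [0,0,0,0,0]
}}

```text
t: 14.8
eef_pos: [0.4812, -0.2334, 0.0507]
tcp_rot: [-179.9, -1.1, -13.9]
force: [-0.3, 0.7, -2.8]
opening: 0.0571
```

Emit:
{"method": "apply_moves", "body": {
  "hand": [1,1,1,1],
  "slide": [
    [0,0,0.08],
    [0,0,0.08],
    [0,0,0.05],
    [0,0,0]
  ],
  "turn": [0,0,0,0]
}}

```text
t: 15.3
eef_pos: [0.4817, -0.2336, 0.0398]
tcp_rot: [-179.9, -1.1, -13.9]
force: [0.1, 0.4, -2.5]
opening: 0.0576
```

Emit:
{"method": "apply_moves", "body": {
  "hand": [1,1,1],
  "slide": [
    [0,0,0.03],
    [0,0,0.03],
    [0,0,0]
  ],
  "turn": [0,0,0]
}}

```text
t: 15.68
eef_pos: [0.482, -0.2338, 0.0386]
tcp_rot: [-179.9, -1.2, -13.9]
force: [-3.7, 2.8, 10.3]
opening: 0.057
```

Contact at z .0386 matches the jar being home (expected .039). I'll release it so it settles flat, re-centre, then re-grip.

Emit:
{"method": "apply_moves", "body": {
  "hand": [-1,-1,-1,-1,-1],
  "slide": [
    [0,0,0],
    [0,0,0],
    [0,0,0],
    [0,0,0],
    [0,0,0]
  ],
  "turn": [0,0,0,0,0]
}}

```text
t: 16.3
eef_pos: [0.4826, -0.2342, 0.0391]
tcp_rot: [-180.0, -1.3, -13.9]
force: [0.5, 0.2, -0.5]
opening: 0.0854
```

Run:
```python
from chk import *
p=s['eef_pos']
hsv=cv2.cvtColor(b,cv2.COLOR_RGB2HSV); m=((hsv[...,0]>8)&(hsv[...,0]<22)&(hsv[...,1]>150)&(hsv[...,2]>70)).astype(np.uint8)
n,l,st,ce=cv2.connectedComponentsWithStats(m); i=st[1:,4].argmax()+1; print(st[i],ce[i])
print("wrist lid",[np.round(d["at"]) for d in tip_of("wrist","lid_center")])
for z in(.087,.097):print("lid if home at brace centre",proj("wrist",[.482,-.2335,z]))
# levels: project lid centre at .087
for n in("scene","top"): print(n,[proj(n,[.482,-.2335,z]).round(1) for z in(.051,.087,.1)])
```

```text
16.5 [ 0.4826 -0.2342  0.0391] [-179.96   -1.31  -13.91] [0.2 0.1 0.3] [-0.01  0.01  0.02] 0.0854 [-34.9  20.8 -19.9  48.1   0.5  69. ]
top brace_floor [([221.0, 319.0], 0.8), ([232.0, 399.0], 0.63)]
top jar_center [([234.0, 403.0], 0.52)]
top lid_center [([228.0, 407.0], 0.59)]
scene brace_floor [([125.0, 204.0], 0.88), ([179.0, 234.0], 0.88)]
scene jar_center [([115.0, 206.0], 0.89)]
scene lid_center [([102.0, 203.0], 0.89)]
[  187   192   127   125 12083] [249.71836464 254.84978896]
wrist lid [array([254., 251.])]
lid if home at brace centre [255.29249966 252.84572522]
lid if home at brace centre [265.95849552 253.31829859]
scene [array([112.9, 202.1]), array([102. , 200.7]), array([ 98. , 200.2])]
top [array([229.3, 404.5]), array([228. , 409.2]), array([227.6, 411. ])]
```

Emit:
{"method": "apply_moves", "body": {
  "hand": [1,1,1,1,1],
  "slide": [
    [-0.02,0,0],
    [0,0,0],
    [0,0,0],
    [0,0,0],
    [0,0,0]
  ],
  "turn": [0,0,0,0,0],
  "grip_force": 110
}}

```text
t: 17.48
eef_pos: [0.4813, -0.2338, 0.04]
tcp_rot: [-180.0, -1.3, -13.9]
force: [-0.7, -0.2, 0.1]
opening: 0.0574
```

Emit:
{"method": "apply_moves", "body": {
  "hand": [1,1,1],
  "slide": [
    [0,0,0],
    [0,0,0],
    [0,0,0]
  ],
  "turn": [-0.7,-0.7,-0.7]
}}

```text
t: 17.85
eef_pos: [0.4817, -0.2338, 0.0401]
tcp_rot: [179.6, -1.3, 3.3]
force: [0.4, -0.1, 2.5]
opening: 0.0573
```

```bash
python3 -c "
from h import *
s=observe(); print(s['t'],s['eef_pos'].round(4),s['tcp_rot'].round(2),s['force'].round(1),s['wrist_torque'].round(2),s['opening'])"
```

```text
17.85 [ 0.4817 -0.2338  0.0401] [179.64  -1.32   3.34] [ 0.4 -0.1  2.5] [ 0.11 -0.02 -0.21] 0.05728161480140013
```

Emit:
{"method": "apply_moves", "body": {
  "hand": [1,1,1,1,1],
  "slide": [
    [0,0,-0.006],
    [0,0,-0.006],
    [0,0,-0.006],
    [0,0,-0.006],
    [0,0,-0.006]
  ],
  "turn": [-0.7,-0.7,-0.7,-0.7,-0.7]
}}

```text
t: 18.48
eef_pos: [0.4821, -0.2338, 0.0412]
tcp_rot: [179.1, -1.0, 32.2]
force: [0.8, 1.1, -0.4]
opening: 0.0575
```

```bash
python3 -c "
from h import *
s=observe(); print(s['t'],s['eef_pos'].round(4),s['tcp_rot'].round(2),s['force'].round(1),s['wrist_torque'].round(2),s['opening'])"
```

```text
18.475 [ 0.4821 -0.2338  0.0412] [179.05  -1.03  32.25] [ 0.8  1.1 -0.4] [ 0.2  -0.03 -0.09] 0.057490466364312195
```

Emit:
{"method": "apply_moves", "body": {
  "hand": [1,1,1,1,1,1],
  "slide": [
    [0,0,-0.006],
    [0,0,-0.006],
    [0,0,-0.004],
    [0,0,0],
    [0,0,0],
    [0,0,0]
  ],
  "turn": [-0.7,-0.7,-0.7,-0.7,-0.7,-0.6]
}}

```text
t: 19.23
eef_pos: [0.4828, -0.2332, 0.0416]
tcp_rot: [178.6, -0.4, 66.2]
force: [0.1, 2.6, 1.2]
opening: 0.0566
```

Run:
```python
from chk import *
hsv=cv2.cvtColor(b,cv2.COLOR_RGB2HSV); m=((hsv[...,0]>8)&(hsv[...,0]<22)&(hsv[...,1]>150)&(hsv[...,2]>70)).astype(np.uint8)
n,l,st,ce=cv2.connectedComponentsWithStats(m); i=st[1:,4].argmax()+1; print(st[i],ce[i])
# grain direction of lid top in wrist picture
g=cv2.cvtColor(b,cv2.COLOR_RGB2GRAY).astype(float); 
def grain(g,c,r=38):
    y,x=np.mgrid[:384,:512]; k=(np.hypot(x-c[0],y-c[1])<r); gx=cv2.Sobel(cv2.GaussianBlur(g,(0,0),1.2),6,1,0); gy=cv2.Sobel(cv2.GaussianBlur(g,(0,0),1.2),6,0,1)
    k&=np.hypot(gx,gy)<40; gx,gy=gx[k],gy[k]; return np.degrees(.5*np.arctan2(2*(gx*gy).sum(),(gx**2-gy**2).sum())), np.hypot(2*(gx*gy).sum(),(gx**2-gy**2).sum())/(gx**2+gy**2).sum()
print("grain normal angle in wrist image",grain(g,ce[i]))
```

```text
19.425 [ 0.4825 -0.2333  0.0416] [178.64  -0.42  65.89] [-0.9 -0.   1.9] [0.15 0.17 0.06] 0.0573 [-34.9  20.6 -19.8  48.3   0.7 -10.8]
top brace_floor [([232.0, 402.0], 0.76), ([221.0, 318.0], 0.59)]
top jar_center [([230.0, 406.0], 0.67)]
top lid_center [([227.0, 408.0], 0.52)]
scene brace_floor [([123.0, 200.0], 0.91), ([179.0, 236.0], 0.74)]
scene jar_center [([117.0, 205.0], 0.92)]
scene lid_center [([102.0, 202.0], 0.55)]
[  193   192   122   123 11760] [253.12287415 253.72142857]
grain normal angle in wrist image (np.float64(41.31269790338345), np.float64(0.11514940662687172))
```

Run:
```python
from h import *
def prof(g,c,r):
    # radon-like: variance of mean profile along each angle, high-passed
    p=cv2.getRectSubPix(g.astype(np.float32),(2*r+1,2*r+1),c); p=p/cv2.GaussianBlur(p,(0,0),4*r/38)
    p=np.clip(p,.96,1.04); y,x=np.mgrid[-r:r+1,-r:r+1]; k=np.hypot(x,y)<r*.9; p[~k]=1
    out=[]
    for a in range(0,180,6):
        q=cv2.warpAffine(p,cv2.getRotationMatrix2D((r,r),a,1),(2*r+1,2*r+1),borderValue=1)
        out.append(q[:,r//4:-r//4].mean(0).std()*1e4)
    return np.round(out,0).astype(int)
a=cv2.imread("pics/12.png"); print("ref pic12",prof(cv2.cvtColor(a,6),(316.,450.),84))
a=cv2.imread("pics/7.png"); print("ref pic7",prof(cv2.cvtColor(a,6),(378.,287.),38))
b=camera("wrist"); g=cv2.cvtColor(b,7); print("now",prof(g,(253.,262.),40))
fs=[]
for i in range(6): camera("wrist"); s=observe(); fs.append(np.r_[s['force'],s['wrist_torque']])
print(np.mean(fs,0).round(2),s['eef_pos'],s['tcp_rot'])
```

```text
ref pic12 [67 48 30 19 18 19 19 18 19 20 21 41 63 78 55 47 53 64 78 80 66 52 43 35
 30 25 18 26 38 57]
ref pic7 [66 36 15 15 11  9  9  7  6  5  7  5  7  7  6  8  7  8  7  7  9  9  9  8
  9 10 14 14 28 57]
now [ 61  39  35  36  38  49  54  56  64  75  89  91 112 127 106  84  68  57
  50  41  32  28  27  30  27  26  24  16  32  52]
[-1.29  0.93  1.25  0.19  0.26  0.01] [ 0.48264131 -0.23337287  0.04167691] [178.62566808  -0.42501395  65.99691268]
```

The lid grain still lines up with the gripper, so it turned about 80° without slipping. The tool climbed 1.7 mm and the torque fell to 0. I'll lift gently now.

Emit:
{"method": "apply_moves", "body": {
  "hand": [1,1,1,1],
  "slide": [
    [0,0,-0.04],
    [0,0,-0.04],
    [0,0,-0.04],
    [0,0,0]
  ],
  "turn": [0,0,0,0]
}}

```text
t: 20.58
eef_pos: [0.4827, -0.2335, 0.0481]
tcp_rot: [178.6, -0.4, 66.0]
force: [-0.9, -0.2, -0.1]
opening: 0.0575
```

Run:
```python
from h import *
fs=[]
for i in range(8): camera("scene" if i%2 else "wrist"); s=observe(); fs.append(np.r_[s['force'],s['wrist_torque']])
print(s['t'],np.mean(fs,0).round(2),s['eef_pos'],s['opening'])
for k in("jar_center","lid_center","jar_mouth"): print(k,[(np.round(d["at"],1).tolist(),round(d["p"],2)) for d in tip_of("scene",k)])
```

```text
20.975 [-0.21 -0.31 -0.3   0.02  0.06  0.03] [ 0.4825598  -0.23341676  0.04784117] 0.05772150381208071
jar_center [([114.0, 200.7], 0.76)]
lid_center [([93.9, 201.5], 0.73)]
jar_mouth [([97.3, 203.5], 0.88)]
```

Only about 0.3 N is hanging, so it's the lid alone and the jar stayed down. I'll raise it to finger's-breadth clearance.

Emit:
{"method": "apply_moves", "body": {
  "hand": [1,1,1,1,1,1],
  "slide": [
    [0,0,-0.1],
    [0,0,-0.1],
    [0,0,-0.1],
    [0,0,-0.1],
    [0,0,-0.04],
    [0,0,0]
  ],
  "turn": [0,0,0,0,0,0]
}}

```text
t: 21.88
eef_pos: [0.4822, -0.2335, 0.0719]
tcp_rot: [178.6, -0.4, 66.0]
force: [0.4, 0.3, -0.5]
opening: 0.0575
```

Run:
```python
from h import *
fs=[]
for i in range(6): camera(("scene","wrist","top")[i%3]); s=observe(); fs.append(s['force'])
print(s['t'],np.mean(fs,0).round(2),s['eef_pos'],s['tcp_rot'],s['opening'],s['dq'].round(2))
for n in("scene","top"):
  for k,z in(("jar_center",.051),("lid_center",.119),("jar_mouth",.094),("stamp",0),("tongs",0),("dipping_fork",0)): print(n,k,[(np.round(d["at"],1).tolist(),round(d["p"],2)) for d in tip_of(n,k)][:2],proj(n,[.482,-.2335,z]).round(1))
```

```text
22.175 [ 0.26  0.07 -0.38] [ 0.4820727  -0.23338858  0.07154682] [178.61451364  -0.42040532  65.99338693] 0.05692879900762929 [-0.03  0.02  0.04  0.11  0.01 -0.02]
scene jar_center [([113.0, 206.6], 0.92)] [112.9 202.1]
scene lid_center [([91.0, 203.4], 0.7)] [ 91.9 199.4]
scene jar_mouth [([97.4, 201.1], 0.82)] [ 99.8 200.4]
scene stamp [([242.5, 202.9], 0.78)] [127.4 203.9]
scene tongs [([317.4, 334.1], 0.67)] [127.4 203.9]
scene dipping_fork [([176.5, 298.0], 0.72)] [127.4 203.9]
top jar_center [([231.1, 409.1], 0.58)] [229.3 404.5]
top lid_center [([226.5, 413.4], 0.59)] [226.9 413.7]
top jar_mouth [([227.1, 410.9], 0.64)] [227.8 410.2]
top stamp [([231.6, 412.0], 0.63), ([154.6, 271.9], 0.48)] [230.8 398.4]
top tongs [([209.3, 157.3], 0.59), ([224.4, 412.2], 0.46)] [230.8 398.4]
top dipping_fork [([274.4, 288.3], 0.87)] [230.8 398.4]
```

```bash
python3 -c "
from plant import *
print(hand_in())"
```

```text
the job is handed in; nothing more can be done
None
```

The job is handed in at about 22 s of the 48 s allowed. The jar is home in the larger brace, and the lid is unscrewed and held about 15 mm above the open mouth.

**What I did**
1. I lifted the jar by its lid and lowered it into the pocket until it touched the floor, at about 10 N.
2. I let go so it could settle flat, then re-gripped the lid.
3. I turned the lid about 80° counter-clockwise and then lifted it straight up.

**What the last checks showed**
- **Lid released:** during the turn the tool climbed about 1.7 mm and the resisting torque fell to zero. On lifting, only 0.3–0.4 N hung from the gripper, which is the lid alone.
- **Jar and mouth:** detected jar, mouth and lid positions were within about 5 px of those expected for a seated jar and raised lid.
- **Bystanders:** the tongs, dipping fork and stamp were found within about 3 px of where they started.

**What failed or disagreed**
- **First grasp:** it closed above the lid on nothing. In the pictures the real fingertips sat about 33 mm behind the reported TCP, so I re-centred and went lower.
- **Finger opening:** it read 57.5 mm on a 60 mm lid, and I did not find out why.
- **Level:** the tool ended about 1.4° off vertical, so the lid is level only to about that.
- **False detections:** the network reported a stamp and tongs near the gripper in the top view. I took these as false because both were also found in their original places.

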